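# Shut the vacuum dial and lift off the trap cap of unknown thread

### The arm

A 6-joint arm with a two-finger parallel gripper is mounted at the origin on the work surface. World frame = base frame: x ahead of the robot, y to its left, z up, the work surface at z = 0. Lengths are in m, angles in degrees, forces in N, time in s.
With the tool pointing down it reaches from about 0.4 to 0.825 m from the base axis. Payload 7 kg.
Tool frame: the origin (TCP) lies midway between the tips of the shut fingers; the grasp point (between the pads) lies 19 mm behind it; z points along the fingers, y is the line along which they close (so a half turn about z gives the same grasp; the last joint's range is limited). The gripper opens to 88 mm and grips with 3 to 60 N. Pads are 19 mm wide; open, the fingers measure 130 mm over their backs; the gripper's body (78 mm by 193 mm) begins 47 mm behind the grasp point.
Start: joints at [88.184, 20.546, 0.682, 0, -70.136, -16.507], TCP at [0.212, 0.641, 0.206] pointing down, gripper open.
Joint ranges: [-176.03, 176.03], [-82.01, 121.73], [-58.28, 71.71], [-173.87, 95.51], [-174.79, -0.11], [-173.66, 173.66]. Speed limits (degrees/s): [136.94, 136.94, 172.46, 180, 180, 180].

### API

Orientations are given as [roll, pitch, yaw] about the fixed x, y, z axes, in that order (R = Rz(yaw) Ry(pitch) Rx(roll)).
In Python, from plant import ctrl gives the robot as it stands. The module is installed in compiled form; this text tells all that it offers.
- The arm moves only by the tool send_rows, never from a script. Its argument "plan" is a list that holds one entry, the list of rows, each a list of 6 numbers: the shift along the tool's x, y, z in fractions of the full range, 1 being 0.3 m, then the turn, a rotation vector about the tool's x, y, z in a scale on which 1.0 is 90 degrees. A call has 1 to 8 rows; each row is the pose to reach, as a shift and turn from the pose commanded when the call began, along the tool's axes at that moment; what a row does not reach only later rows make up. A row lasts 1/12 s, in which the tool goes at most 41.7 mm and 7.16 degrees, less where a joint would pass 70% of its speed; a pose out of reach is approached as far as the arm can. No shift or turn number may pass 1 either way. A call with a gripper value outside its range is refused whole. "fingers" is the opening, from 0 (shut) to 1 (fully open), set as the call begins (left out, the last holds). The fingers move at their own pace and stop on an object; the grip force is fixed at half the most. Time passes only in rows, so rows that repeat a pose let the fingers close. It gives the time, the measured TCP pose, the force, the opening and the grip force at its end, in the units of the state.
- ctrl.get_obs(): the state, without advancing time (a new reading comes with each control period).
- ctrl.snapshot(name): name is "scene" or "top" or "wrist"; returns a dict with "img" (480x640x3 uint8, red, green, blue), "K" (3x3 intrinsics, pixels), "pose" (4x4, takes a point from camera to world coordinates). Camera axes: x right, y down, z forward; pixel columns grow to the right and rows downward; lengths in m; the calibration is good to about 2 mm. A picture is of the moment at which its call begins. There is no depth.
- ctrl.close_job(): hands the job in; it is judged then, once.
The state is a dict: "clock": time; "joint_pos": joint angles; "qvel": joint speeds; "tau": joint torques, N m; "tool_pos": TCP position; "orientation": TCP orientation; "force": force on the tool from outside, world axes, zero at the start; "moment": the same for the moment, N m; "opening": finger opening in m; "gripper_force": force on a finger pad.
Only numpy, scipy, OpenCV 4.12 (cv2) and the standard library are available. Lean on these libraries where they do the work, as an engineer would, in place of code of your own. Each camera call takes 0.05 s, during which the arm holds its last target. There are 200 camera calls.

### The job

Turn the black dial on the pump's control box fully anticlockwise to its off stop, and leave it there. Then undo the red cap of the vacuum line's liquid trap: nobody knows whether its thread is right- or left-handed, so try it one way and, if it will not give, the other, turn it until it stops, and lift it off. Finish while still holding the cap, upright and still, about 10 cm straight above the trap's mouth, with everything else on the table left in its place.

Things in the scene. Friction and masses are not known exactly. Their poses are not given: they have to be found in the camera images.
- console: grey pump control box with an aluminium top plate, 160 x 140 mm, top 51 mm above the table, fixed to the table (its place and turn vary). Origin: centre of its underside. The dial stands in the middle of its top on a dark disc of diameter 70 mm, 6 mm thick. A red dot and red tick on the box's own -x edge (towards the robot) mark off
- knob (a joint): angle of the dial in rad: 0 = fully anticlockwise (seen from above), off, at its end stop; grows clockwise to 2.6 at the other stop. It starts somewhere from 1.0 to 2.4 and stays where it is left (light friction, about 0.04 N m)
- knob_grip (a point): point on the dial's vertical axis at the height to grip it, 88 mm above the table. The dial is a black disc, diameter 46, 8 mm thick (its top at 65 mm above the table), with an upright grip bar 44 mm long, 14 mm thick, top at 95 mm above the table. The bar lies along this point's x axis, which turns with the dial; a white mark on top at its -x end points at the red dot when off. z is up
- cap: red plastic cap closing the trap, loose, 0.1 to 0.15 kg. Origin: centre of the underside of its disc, 125 mm above the table when closed. Disc of diameter 60 (ribs to 63), 12 mm thick; on it an upright grip bar 48 mm long along the cap's x axis, 14 mm thick (along y), 30 mm high (12 to 42 mm above the origin). Below: a brass plug, diameter 24, 30 mm long, inside the neck
- cap_grip (a point): point on the cap's axis in its grip bar, 34 mm above the cap's origin (159 mm above the table when closed), a good height for the point between the finger pads; axes as the cap's: x along the bar, z up
- cap_lugs (a point): on the cap's axis 11 mm below its origin, at three lugs that lock under the neck: a part-turn thread. The wrong way it meets a hard stop after 12 to 33 degrees; the right way a hard stop 57 to 74 degrees from the start, not rising; there (and up to 15 degrees before) it lifts straight off. The right way, clockwise or not, varies and cannot be seen. Turning takes under 0.2 N m; the stops are firm
- trap: the liquid trap: white pot, diameter 86, steel neck (outer diameter 52), a pipe stub each side (along its y, to 74 mm from the axis, 55 mm above the table), steel foot plate 130 x 110 mm, fixed to the table (place and turn vary; it and the control box may change sides). Origin: centre of its underside; z up. At the start the cap's x axis lies within 5 degrees of the trap's
- trap_mouth (a point): centre of the trap's mouth, on the rim of its neck, 125 mm above the table; axes as the trap's
- pen_cup: pink square pen holder, 75 x 75 x 90 mm, with pens standing in it to 135 mm; bystander. Origin: centre of its underside
- calculator: white desk calculator lying flat, 140 x 105 x 20 mm; bystander. Origin: centre of its underside
- tape_dispenser: blue desk tape dispenser, 160 x 60 mm, 102 mm high; bystander. Origin: centre of its underside
- tape_roll: pink roll of packing tape lying flat, diameter 90, 48 mm high; bystander. Origin: centre of its underside
- weight: small steel check weight, 50 x 50 x 40 mm; bystander. Origin: centre of its underside
Mind the look-alikes: they are no part of the job. What is shaped like the cap but green or turquoise is not meant.

How it is judged:
By the outcome, as a careful person would: the job done as asked, in the order asked, and still so for the second after the job is handed in, while the arm keeps its last pose, push and grip.
It also fails if it takes over 67 s, if anything falls off the work surface, if the arm or the gripper's body presses on something with over 40 N, if the wrist force passes 120 N, or if a joint passes its speed limit or range.

## Working session

There is one attempt and no reset: what is moved stays moved. The work goes in short steps, Python scripts to look and compute and a tool call to move; the robot and the scene stay as the last step left them, time stands still between calls to the robot, and variables do not carry over. Pictures are saved under pics/ and viewed, at most 10 in all, crops included, and the job is handed in when it is done.

Besides the shell and the picture viewer there is one more tool, called after "Request:" as name([rows], argument=value, ...), one row to a line, values as JSON. send_rows: Moves the arm, as the interface text tells. Its arguments: {"type":"object","properties":{"plan":{"type":"array","items":{"type":"array","items":{"type":"array","items":{"type":"number"}}}},"fingers":{"type":"number"}},"required":["plan"]}

```bash
mkdir -p pics
cat > h.py <<'E'
import numpy as np, cv2
from plant import ctrl
from scipy.spatial.transform import Rotation as R
def snap(n,f):
    s=ctrl.snapshot(n); cv2.imwrite('pics/'+f+'.png',s['img'][:,:,::-1]); np.savez('pics/'+f+'.npz',K=s['K'],pose=s['pose']); return s
def ray(f,u,v,z):
    s=np.load('pics/'+f+'.npz'); d=s['pose'][:3,:3]@np.linalg.inv(s['K'])@[u,v,1]; o=s['pose'][:3,3]
    return o+d*(z-o[2])/d[2]
def proj(f,p):
    s=np.load('pics/'+f+'.npz'); c=s['pose'][:3,:3].T@(np.array(p)-s['pose'][:3,3]); q=s['K']@c; return q[:2]/q[2]
def st():
    o=ctrl.get_obs(); print(o); return o
def move(p,yaw=None):
    """shift (cm) in tool axes and turn about tool z to reach TCP p, tool down"""
    o=ctrl.get_obs(); r=R.from_euler('xyz',o['orientation'],degrees=True)
    print('shift cm',np.round(r.inv().apply(np.array(p)-o['tool_pos'])*100,2))
    y=r.apply([0,1,0]); print('closing dir deg',np.degrees(np.arctan2(y[1],y[0])))
E
python3 - <<'E'
from h import *
st()
for n in('top','scene'):
    s=snap(n,n+'0'); print(s['K'],s['pose'])
E
```

```text
{'clock': 0.0, 'joint_pos': array([ 8.81824749e+01,  2.05924009e+01,  6.31240235e-01, -2.21004598e-02,
       -7.01352008e+01, -1.65059822e+01]), 'qvel': array([ 0.00586335, -0.01303518,  0.09966526,  0.0225829 ,  0.01121054,
       -0.03546407]), 'tau': array([ 1.67765702e-04, -5.82711446e+01,  2.93071425e+01,  6.99704468e+00,
        7.23727353e-03, -1.47802734e-04]), 'tool_pos': array([0.21206838, 0.64024281, 0.20518635]), 'orientation': array([ 1.79901706e+02, -7.46144627e-03, -1.83310281e+01]), 'force': array([-0.34784427,  0.41808752, -0.09890018]), 'moment': array([ 0.011925  ,  0.0025196 , -0.02524828]), 'gripper_force': 0.0, 'opening': 0.08760534727693232}
[[476.62674498   0.         317.03262488]
 [  0.         476.62674498 238.59000073]
 [  0.           0.           1.        ]] [[ 0.01985156 -0.99854141  0.05020932  0.46753896]
 [-0.99936844 -0.01833752  0.0304376  -0.01132997]
 [-0.02947249 -0.05078184 -0.9982748   1.10629488]
 [ 0.          0.          0.          1.        ]]
[[577.95678725   0.         317.59892563]
 [  0.         577.95678725 243.22356545]
 [  0.           0.           1.        ]] [[-0.67718808  0.62194765 -0.39318879  1.09228707]
 [ 0.73575165  0.56562392 -0.37247697  0.54533508]
 [-0.00926419 -0.54152627 -0.84063278  1.3045791 ]
 [ 0.          0.          0.          1.        ]]
```

View pics/top0.png

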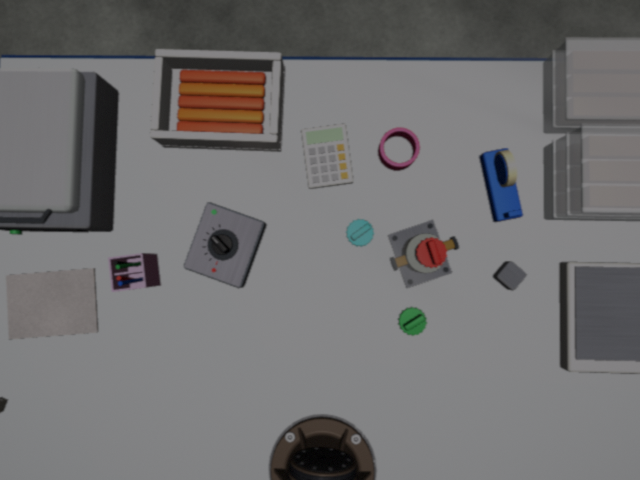

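View pics/scene0.png

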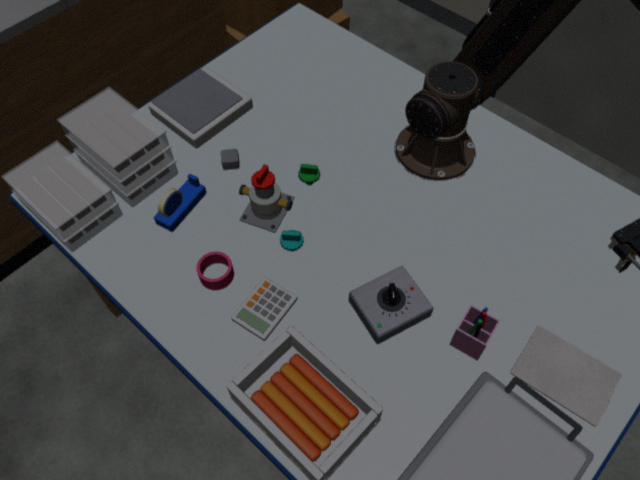

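The top view shows the console with the dial at (222,244), red dot at (213,269) and green dot at (213,211). There are three cap-like things. The red one at (432,252) sits on the white trap with pipe stubs. The turquoise one at (360,233) and the green one at (412,321) lie on the table. The red one on the trap fits the description. I'll confirm it in an enlarged crop.

Run:
```python
import cv2,numpy as np
i=cv2.imread('pics/top0.png')
a=cv2.resize(i[195:295,178:268],None,fx=4.4,fy=4.4,interpolation=2)
b=cv2.resize(i[210:295,385:465],None,fx=5,fy=5,interpolation=2)
o=np.zeros((445,800,3),np.uint8);o[:440,:396]=a;o[:425,400:]=b
o=cv2.convertScaleAbs(o,alpha=1.5)
cv2.imwrite('pics/crop1.png',o)
```

```text
(no output)
```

View pics/crop1.png

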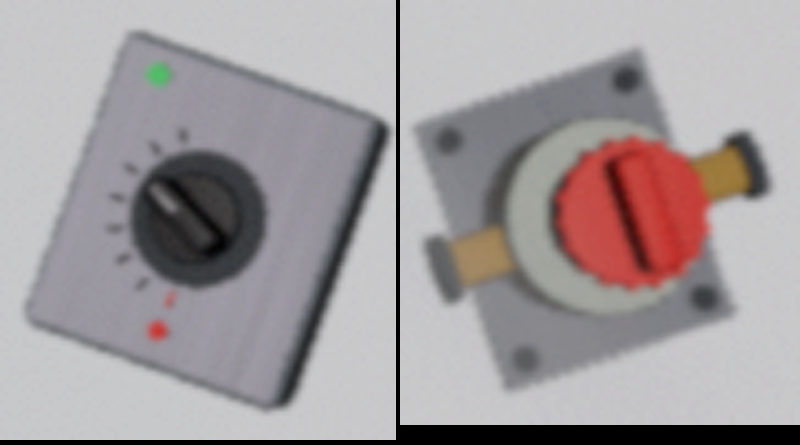

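The crop confirms the red cap sits on the trap, with its bar running from about (622,150) to (660,270) and the disc centre at (632,213). On the dial, the disc centre is at (198,218) and the white mark is at the upper left, roughly 90° clockwise of the red dot at (158,331).

Run:
```python
from h import *
A=lambda x,y,z:ray('top0',x/4.4+178-.4,y/4.4+195-.4,z)
B=lambda x,y,z:ray('top0',(x-400)/5+385-.4,y/5+210-.4,z)
az=lambda p,q:np.degrees(np.arctan2(*(q-p)[[1,0]]))
c=A(198,218,.057);print('dial',c)
cs=[A(*p,.051) for p in((130,33),(383,120),(272,405),(28,318))];print('console',np.mean(cs,0),[np.linalg.norm(cs[i]-cs[i-1]) for i in range(4)])
print('az -x',az(cs[0],cs[3]),az(cs[1],cs[2]))
print('red dot az',az(c,A(158,331,.052)),'bar az',az(A(222,248,.09),A(150,183,.09)), az(A(203,238,.095),A(160,190,.095)))
b=B(632,213,.137);print('cap',b,'bar',az(B(640,270,.16),B(612,155,.16)),az(B(660,270,.16),B(630,145,.16)))
print('pipe',az(B(445,268,.055),B(750,163,.055)), (B(445,268,.055)+B(750,163,.055))/2)
t=[B(*p,.006) for p in((416,128),(640,50),(735,315),(508,388))];print('foot',np.mean(t,0),[np.linalg.norm(t[i]-t[i-1]) for i in range(4)])
for z,p in((.065,c),(.137,b)): print(proj('scene0',[p[0],p[1],z]))
# reverse from scene view
print(ray('scene0',392,297,.065),ray('scene0',263,180,.131))
```

```text
dial [0.50413902 0.22982761 0.057     ]
console [0.50414826 0.22862741 0.051     ] [np.float64(0.15347181763800538), np.float64(0.13715649568551996), np.float64(0.1541875926673362), np.float64(0.1321021993479542)]
az -x 161.9857869819179 160.10710296198002
red dot az 160.969304034314 bar az 49.45263120148768 43.456296131752744
cap [ 0.4929975  -0.21259558  0.137     ] bar 14.088343118234091 13.87381093903396
pipe -69.86153948108701 [ 0.49374852 -0.21455976  0.055     ]
foot [ 0.49280069 -0.21362746  0.006     ] [np.float64(0.12610656650343516), np.float64(0.108974801290406), np.float64(0.12855805128973258), np.float64(0.10878860564183901)]
[391.41640385 296.00283308]
[263.25097752 178.02324071]
[0.50530191 0.23254933 0.065     ] [ 0.49498478 -0.21225818  0.131     ]
```

Careful with the scale: shifts go in shares of 0.3 m and turns go in shares of 90 degrees. That gives: 20.3 cm / 30 = 0.6767, 14.8 cm / 30 = 0.4933, 57 degrees / 90 = 0.6333.

Request:
send_rows([
  [[0.6767,0.4933,0.0333,0,0,0.6333],[0.6767,0.4933,0.0333,0,0,0.6333],[0.6767,0.4933,0.0333,0,0,0.6333],[0.6767,0.4933,0.0333,0,0,0.6333],[0.6767,0.4933,0.0333,0,0,0.6333],[0.6767,0.4933,0.0333,0,0,0.6333],[0.6767,0.4933,0.0333,0,0,0.6333],[0.6767,0.4933,0.0333,0,0,0.6333]],
], fingers=1)

```text
clock: 0.77
tool_pos: [0.3596, 0.434, 0.1962]
orientation: [180.0, -0.0, -75.9]
force: [-0.1, 0.3, 0.1]
opening: 0.0875
gripper_force: 0.0
```

Run:
```python
from h import *
o=ctrl.get_obs(); print(o['clock'],o['tool_pos'],o['orientation'],o['joint_pos'],o['qvel']); move([.504,.231,.17])
```

```text
0.7667 [0.35961513 0.43400611 0.19615022] [ 1.79982166e+02 -1.50823185e-02 -7.58714490e+01] [ 7.02448430e+01  1.05252721e+01 -1.44391843e+01 -7.05461060e-03
 -6.50580072e+01 -5.61133181e+01] [ 1.89216300e+00  9.17787265e-01  1.22303460e+00  3.95636546e-02
  4.38510503e-02 -8.21308663e+01]
shift cm [23.21 -9.05  2.62]
closing dir deg -165.8714536678698
```

Converted, 23.2 cm / 30 = 0.7733, -9 cm / 30 = -0.3, 57 degrees / 90 = 0.6333.

Request:
send_rows([
  [[0.7733,-0.3,0.0867,0,0,0.6333],[0.7733,-0.3,0.0867,0,0,0.6333],[0.7733,-0.3,0.0867,0,0,0.6333],[0.7733,-0.3,0.0867,0,0,0.6333],[0.7733,-0.3,0.0867,0,0,0.6333],[0.7733,-0.3,0.0867,0,0,0.6333],[0.7733,-0.3,0.0867,0,0,0.6333],[0.7733,-0.3,0.0867,0,0,0.6333]],
])

```text
clock: 1.43
tool_pos: [0.505, 0.2321, 0.1693]
orientation: [180.0, -0.1, -132.9]
force: [0.1, -0.0, 1.0]
opening: 0.0875
gripper_force: 0.0
```

Request:
send_rows([
  [[0,0,0,0,0,0],[0,0,0,0,0,0],[0,0,0,0,0,0]],
])

```text
clock: 1.68
tool_pos: [0.504, 0.2351, 0.1701]
orientation: [180.0, -0.0, -132.1]
force: [-0.2, 0.5, 0.1]
opening: 0.0873
gripper_force: 0.0
```

Run:
```python
from h import *
o=ctrl.get_obs(); print(o['clock'],o['tool_pos'],o['orientation'],o['joint_pos']); move([.504,.231,.069])
snap('wrist','w1'); print(proj('w1',[.504,.231,.095]))
```

```text
1.6833 [0.50400629 0.23508409 0.17007054] [ 1.79996386e+02 -9.77081777e-03 -1.32059638e+02] [ 4.51778658e+01  1.09717469e+01 -1.74819403e+01 -3.57007807e-03
 -6.15562465e+01 -8.72358039e+01]
shift cm [ 0.3  -0.27 10.11]
closing dir deg 137.9403609168102
[312.77802078 241.68853958]
```

View pics/w1.png

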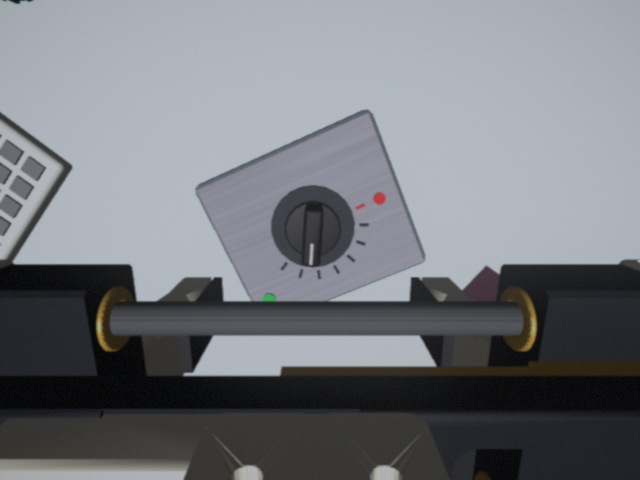

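The wrist view shows the bar between the fingers, almost vertical in the image, from (314,205) to (311,265) with the white mark at the bottom. The dark disc's centre is at about (313,227).

Run:
```python
from h import *
print(ray('w1',312.5,235,.095),ray('w1',313,227,.057))
a=ray('w1',314,207,.095);b=ray('w1',311.3,262,.095);print(np.linalg.norm(a-b),np.degrees(np.arctan2(*(b-a)[[1,0]])))
move((ray('w1',312.5,235,.095)+ray('w1',313,227,.057))/2)
```

```text
[0.50080429 0.22717026 0.095     ] [0.50221962 0.2287784  0.057     ]
0.040829751767980045 45.10756561123356
shift cm [ 0.7  -0.3   9.41]
closing dir deg 137.91420450387338
```

Converted, 10 cm / 30 = 0.3333, 9.5 cm / 30 = 0.3167, 1 degrees / 90 = 0.0111.

Request:
send_rows([
  [[0.0167,-0.01,0.0667,0,0,0.0111],[0.0167,-0.01,0.1333,0,0,0.0111],[0.0167,-0.01,0.2,0,0,0.0111],[0.0167,-0.01,0.2667,0,0,0.0111],[0.0167,-0.01,0.3167,0,0,0.0111],[0.0167,-0.01,0.3333,0,0,0.0111],[0.0167,-0.01,0.3333,0,0,0.0111]],
])

```text
clock: 2.32
tool_pos: [0.5022, 0.229, 0.069]
orientation: [180.0, -0.1, -133.2]
force: [-0.3, -0.3, -0.1]
opening: 0.0878
gripper_force: 0.0
```

Request:
send_rows([
  [[0,0,0,0,0,0],[0,0,0,0,0,0],[0,0,0,0,0,0],[0,0,0,0,0,0],[0,0,0,0,0,0],[0,0,0,0,0,0],[0,0,0,0,0,0],[0,0,0,0,0,0]],
], fingers=0)

```text
clock: 2.98
tool_pos: [0.5031, 0.2291, 0.0703]
orientation: [-180.0, 0.0, -133.3]
force: [-0.1, 0.2, -0.0]
opening: 0.0401
gripper_force: 0.0
```

Request:
send_rows([
  [[0,0,0,0,0,0],[0,0,0,0,0,0],[0,0,0,0,0,0],[0,0,0,0,0,0],[0,0,0,0,0,0],[0,0,0,0,0,0],[0,0,0,0,0,0],[0,0,0,0,0,0]],
], fingers=0)

```text
clock: 3.65
tool_pos: [0.5029, 0.2292, 0.0701]
orientation: [180.0, -0.0, -133.3]
force: [-1.0, 2.1, 0.9]
opening: 0.0132
gripper_force: 29.8
```

Run:
```python
from h import *
o=ctrl.get_obs(); print(o['force'],o['moment'],o['orientation'],o['opening'],o['gripper_force'])
```

```text
[-0.99932383  2.13991855  0.94204551] [0.77131765 0.68394205 0.06396076] [ 1.79988446e+02 -3.41021681e-03 -1.33319625e+02] 0.013190977174019078 29.8221293091774
```

Converted, -48 degrees / 90 = -0.5333.

Request:
send_rows([
  [[0,0,0,0,0,-0.0667],[0,0,0,0,0,-0.1333],[0,0,0,0,0,-0.2],[0,0,0,0,0,-0.2667],[0,0,0,0,0,-0.3333],[0,0,0,0,0,-0.4],[0,0,0,0,0,-0.4667],[0,0,0,0,0,-0.5333]],
])

```text
clock: 4.32
tool_pos: [0.5034, 0.2291, 0.0701]
orientation: [-180.0, -0.0, -85.0]
force: [1.1, 0.2, -2.2]
opening: 0.0133
gripper_force: 29.8
```

Converted, -48 degrees / 90 = -0.5333.

Request:
send_rows([
  [[0,0,0,0,0,-0.0667],[0,0,0,0,0,-0.1333],[0,0,0,0,0,-0.2],[0,0,0,0,0,-0.2667],[0,0,0,0,0,-0.3333],[0,0,0,0,0,-0.4],[0,0,0,0,0,-0.4667],[0,0,0,0,0,-0.5333]],
])

```text
clock: 4.98
tool_pos: [0.5038, 0.2293, 0.0702]
orientation: [-179.9, -0.0, -37.0]
force: [2.5, 1.3, -2.9]
opening: 0.013
gripper_force: 29.8
```

Run:
```python
from h import *
o=ctrl.get_obs(); print(o['force'],o['moment'],o['orientation'],o['opening'],o['gripper_force'])
```

```text
[ 2.5098063   1.28001915 -2.85835214] [ 0.37515848 -0.84642447 -0.0169811 ] [-1.79940902e+02 -3.74239265e-02 -3.70274220e+01] 0.013023838038950221 29.804584085941315
```

Converted, -18 degrees / 90 = -0.2.

Request:
send_rows([
  [[0,0,0,0,0,-0.0333],[0,0,0,0,0,-0.0667],[0,0,0,0,0,-0.1],[0,0,0,0,0,-0.1333],[0,0,0,0,0,-0.1556],[0,0,0,0,0,-0.1778],[0,0,0,0,0,-0.2],[0,0,0,0,0,-0.2]],
])

```text
clock: 5.65
tool_pos: [0.5039, 0.2295, 0.0702]
orientation: [-179.9, -0.1, -19.2]
force: [2.7, 1.8, -3.8]
opening: 0.0133
gripper_force: 29.8
```

Run:
```python
from h import *
o=ctrl.get_obs(); print(o['force'],o['moment'],o['orientation'],o['opening'],o['gripper_force'])
```

```text
[ 2.69335174  1.77164903 -3.81846135] [ 0.52745626 -1.22947146 -0.02993236] [-1.79941406e+02 -5.53565409e-02 -1.92300341e+01] 0.013311837938845855 29.805966317653656
```

Converted, -3 degrees / 90 = -0.0333.

Request:
send_rows([
  [[0,0,0,0,0,-0.0111],[0,0,0,0,0,-0.0222],[0,0,0,0,0,-0.0333],[0,0,0,0,0,-0.0333]],
])

```text
clock: 5.98
tool_pos: [0.5038, 0.2295, 0.0702]
orientation: [-179.9, -0.1, -16.3]
force: [4.8, 1.5, -5.3]
opening: 0.0129
gripper_force: 29.9
```

Run:
```python
from h import *
o=ctrl.get_obs(); print(o['force'],o['moment'],o['orientation'],o['opening'],o['gripper_force'])
```

```text
[ 4.79003195  1.45316892 -5.34218739] [ 0.64723246 -1.97971129 -0.24977537] [-1.79939577e+02 -5.30866801e-02 -1.62609087e+01] 0.012910559891469386 29.918817579746246
```

Converted, -3 degrees / 90 = -0.0333.

Request:
send_rows([
  [[0,0,0,0,0,-0.0111],[0,0,0,0,0,-0.0222],[0,0,0,0,0,-0.0333],[0,0,0,0,0,-0.0333]],
])

```text
clock: 6.32
tool_pos: [0.5038, 0.2295, 0.0703]
orientation: [-179.9, -0.1, -13.3]
force: [5.4, 2.1, -6.0]
opening: 0.0134
gripper_force: 31.1
```

Run:
```python
from h import *
o=ctrl.get_obs(); print(o['force'],o['moment'],o['orientation'],o['opening'],o['gripper_force'])
```

```text
[ 5.38294844  2.09378925 -6.03201184] [ 0.58846154 -1.97585708 -0.51630373] [-1.79930369e+02 -5.34501024e-02 -1.32980410e+01] 0.013350519623529546 31.05727565009147
```

Request:
send_rows([
  [[0,0,0,0,0,0],[0,0,0,0,0,0],[0,0,0,0,0,0],[0,0,0,0,0,0],[0,0,0,0,0,0],[0,0,0,0,0,0],[0,0,0,0,0,0],[0,0,0,0,0,0]],
], fingers=1)

```text
clock: 6.98
tool_pos: [0.503, 0.229, 0.0702]
orientation: [180.0, 0.0, -13.3]
force: [-0.2, -0.0, 0.3]
opening: 0.0612
gripper_force: 0.0
```

Request:
send_rows([
  [[0,0,-0.0667,0,0,0],[0,0,-0.1333,0,0,0],[0,0,-0.2333,0,0,0],[0,0,-0.3333,0,0,0],[0,0,-0.4,0,0,0],[0,0,-0.4667,0,0,0],[0,0,-0.4667,0,0,0],[0,0,-0.4667,0,0,0]],
])

```text
clock: 7.65
tool_pos: [0.5035, 0.2295, 0.2114]
orientation: [-179.9, -0.1, -13.3]
force: [0.2, -0.1, -0.6]
opening: 0.0874
gripper_force: 0.0
```

Run:
```python
from h import *
s=snap('wrist','w2'); i=s['img'][:,:,::-1]
c=proj('w2',[.503,.2295,.08]).astype(int);print(c)
y0,x0=max(c[1]-90,0),max(c[0]-120,0)
cv2.imwrite('pics/w2c.png',cv2.convertScaleAbs(cv2.resize(i[y0:y0+180,x0:x0+240],None,fx=3,fy=3,interpolation=2),alpha=1.6)); print(x0,y0)
move([.503,.2295,.21])
```

```text
[315 229]
195 139
shift cm [ 0.   -0.04  0.02]
closing dir deg -103.33070241467922
```

View pics/w2c.png

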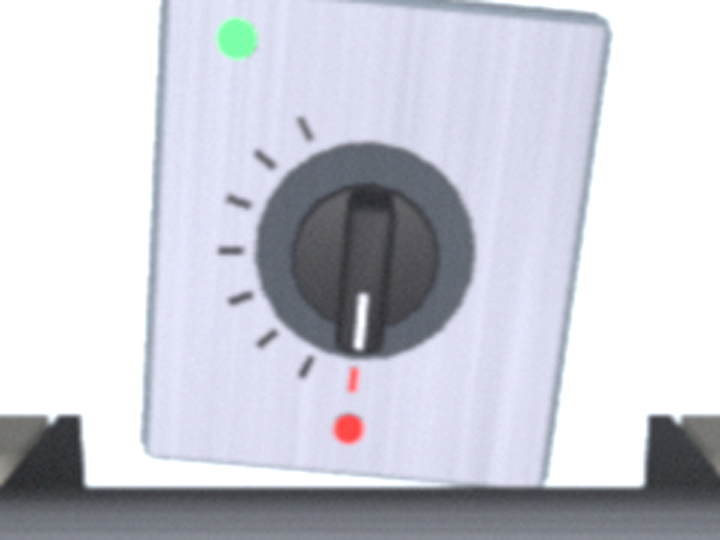

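The crop shows the white mark at (361,320) in line with the red tick (353,380) and dot (348,429), so the dial is off. Next is the cap.

Converted, 14.4 cm / 30 = 0.48, 3.1 cm / 30 = 0.1033, 51 degrees / 90 = 0.5667.

Request:
send_rows([
  [[0.1033,0.48,-0.1,0,0,0.5667],[0.1033,0.48,-0.1,0,0,0.5667],[0.1033,0.48,-0.1,0,0,0.5667],[0.1033,0.48,-0.1,0,0,0.5667],[0.1033,0.48,-0.1,0,0,0.5667],[0.1033,0.48,-0.1,0,0,0.5667],[0.1033,0.48,-0.1,0,0,0.5667],[0.1033,0.48,-0.1,0,0,0.5667]],
])

```text
clock: 8.37
tool_pos: [0.4994, 0.0813, 0.239]
orientation: [179.9, 0.0, -64.7]
force: [-0.4, -0.0, -1.0]
opening: 0.0882
gripper_force: 0.0
```

Converted, 13.1 cm / 30 = 0.4367, 6.7 cm / 30 = 0.2233, 51 degrees / 90 = 0.5667.

Request:
send_rows([
  [[0.4367,0.2233,0,0,0,0.5667],[0.4367,0.2233,0,0,0,0.5667],[0.4367,0.2233,0,0,0,0.5667],[0.4367,0.2233,0,0,0,0.5667],[0.4367,0.2233,0,0,0,0.5667],[0.4367,0.2233,0,0,0,0.5667],[0.4367,0.2233,0,0,0,0.5667],[0.4367,0.2233,0,0,0,0.5667]],
])

```text
clock: 9.03
tool_pos: [0.496, -0.0655, 0.2392]
orientation: [179.9, -0.1, -115.5]
force: [-0.0, 0.5, 0.4]
opening: 0.0876
gripper_force: 0.0
```

Converted, 13.4 cm / 30 = 0.4467, -6 cm / 30 = -0.2, 51 degrees / 90 = 0.5667.

Request:
send_rows([
  [[0.4467,-0.2,0,0,0,0.5667],[0.4467,-0.2,0,0,0,0.5667],[0.4467,-0.2,0,0,0,0.5667],[0.4467,-0.2,0,0,0,0.5667],[0.4467,-0.2,0,0,0,0.5667],[0.4467,-0.2,0,0,0,0.5667],[0.4467,-0.2,0,0,0,0.5667],[0.4467,-0.2,0,0,0,0.5667]],
])

```text
clock: 9.7
tool_pos: [0.4931, -0.212, 0.2394]
orientation: [180.0, -0.1, -166.3]
force: [0.0, -0.4, -0.3]
opening: 0.088
gripper_force: 0.0
```

Request:
send_rows([
  [[0,0,0,0,0,0],[0,0,0,0,0,0],[0,0,0,0,0,0]],
])

```text
clock: 9.95
tool_pos: [0.4934, -0.2118, 0.24]
orientation: [180.0, -0.0, -166.0]
force: [0.6, -0.3, -0.0]
opening: 0.0876
gripper_force: 0.0
```

Run:
```python
from h import *
o=ctrl.get_obs(); print(o['clock'],o['tool_pos'],o['orientation'],o['joint_pos']); move([.494,-.2125,.14])
snap('wrist','w3'); print(proj('w3',[.494,-.2125,.167]))
```

```text
9.95 [ 0.49338311 -0.21178134  0.23999751] [ 1.79994061e+02 -1.53302223e-02 -1.66037043e+02] [-2.30230392e+00  6.28750340e+00 -1.36832424e+01 -1.49718316e-03
 -7.00456342e+01 -7.37342292e+01]
shift cm [-0.05 -0.09 10.  ]
closing dir deg 103.96295497622634
[315.87879446 246.54236038]
```

View pics/w3.png

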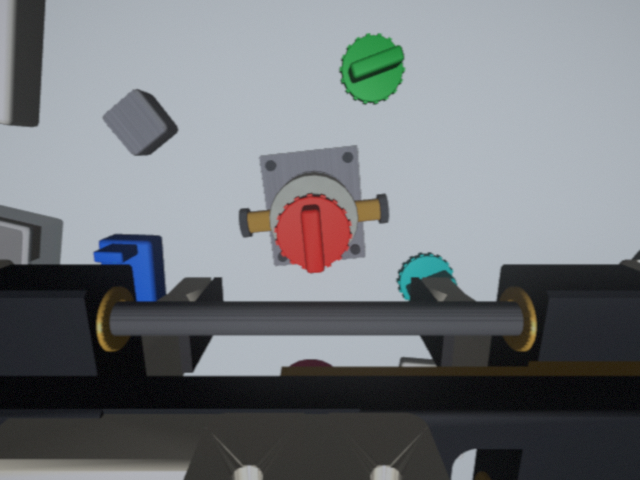

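The wrist view shows the red cap's bar from (310,207) to (315,270) and its disc centre at (313,232). The green (372,68) and turquoise (427,278) look-alikes are both on the table.

Run:
```python
from h import *
i=cv2.imread('pics/w3.png').astype(int); m=((i[:,:,2]>1.8*i[:,:,1])&(i[:,:,2]>90)).astype(np.uint8)
m[285:]=0;print(cv2.boundingRect(m))
print(ray('w3',313,239.5,.167),ray('w3',313,232,.137))
a=ray('w3',310.5,208,.167);b=ray('w3',315,270,.167);print(np.linalg.norm(a-b),np.degrees(np.arctan2(*(a-b)[[1,0]])))
move((ray('w3',313,239.5,.167)+ray('w3',313,232,.137))/2)
```

```text
(275, 194, 77, 79)
[ 0.48941569 -0.21577489  0.167     ] [ 0.49070775 -0.21571747  0.137     ]
0.04600275049553612 -162.09477073285612
shift cm [ 0.42 -0.3   8.81]
closing dir deg 103.9041114865724
```

Converted, 9.9 cm / 30 = 0.33, 0.25 cm / 30 = 0.0083, -3 degrees / 90 = -0.0333.

Request:
send_rows([
  [[0.0083,-0.0067,0.0667,0,0,-0.0333],[0.0083,-0.0067,0.1333,0,0,-0.0333],[0.0083,-0.0067,0.2,0,0,-0.0333],[0.0083,-0.0067,0.2667,0,0,-0.0333],[0.0083,-0.0067,0.3167,0,0,-0.0333],[0.0083,-0.0067,0.33,0,0,-0.0333],[0.0083,-0.0067,0.33,0,0,-0.0333],[0.0083,-0.0067,0.33,0,0,-0.0333]],
])

```text
clock: 10.67
tool_pos: [0.4919, -0.2147, 0.1418]
orientation: [-180.0, 0.0, -163.2]
force: [0.1, 0.2, 0.1]
opening: 0.0877
gripper_force: 0.0
```

Request:
send_rows([
  [[0,0,0,0,0,0],[0,0,0,0,0,0],[0,0,0,0,0,0],[0,0,0,0,0,0],[0,0,0,0,0,0],[0,0,0,0,0,0],[0,0,0,0,0,0],[0,0,0,0,0,0]],
], fingers=0)

```text
clock: 11.33
tool_pos: [0.4914, -0.2146, 0.1412]
orientation: [-180.0, 0.0, -163.3]
force: [-0.6, -0.4, -0.4]
opening: 0.0396
gripper_force: 0.0
```

Request:
send_rows([
  [[0,0,0,0,0,0],[0,0,0,0,0,0],[0,0,0,0,0,0],[0,0,0,0,0,0],[0,0,0,0,0,0],[0,0,0,0,0,0],[0,0,0,0,0,0],[0,0,0,0,0,0]],
])

```text
clock: 12.0
tool_pos: [0.4914, -0.2146, 0.1411]
orientation: [180.0, -0.0, -163.3]
force: [-0.5, 0.4, -0.3]
opening: 0.0133
gripper_force: 29.9
```

Run:
```python
from h import *
o=ctrl.get_obs(); print(o['force'],o['moment'],o['orientation'],o['tool_pos'],o['opening'],o['gripper_force'])
```

```text
[-0.5359642   0.39433233 -0.31289222] [-0.1820387  -0.16997141  0.05050694] [ 1.79998934e+02 -6.09918816e-03 -1.63323752e+02] [ 0.49137248 -0.21460917  0.14113774] 0.013256839761949826 29.92920845746994
```

Converted, -12 degrees / 90 = -0.1333.

Request:
send_rows([
  [[0,0,0,0,0,-0.0333],[0,0,0,0,0,-0.0667],[0,0,0,0,0,-0.1],[0,0,0,0,0,-0.1333],[0,0,0,0,0,-0.1333]],
])

```text
clock: 12.42
tool_pos: [0.4914, -0.2145, 0.1411]
orientation: [180.0, 0.0, -151.2]
force: [-0.4, -0.2, -0.3]
opening: 0.0137
gripper_force: 29.9
```

```bash
cat > o.py <<'E'
from h import *
o=ctrl.get_obs()
for k in('clock','force','moment','orientation','tool_pos','opening','gripper_force'): print(k,np.round(o[k],4))
E
python3 o.py
```

```text
clock 12.4167
force [-0.3645 -0.2005 -0.2554]
moment [ 0.1504 -0.1017  0.0148]
orientation [ 1.799906e+02  1.300000e-03 -1.511893e+02]
tool_pos [ 0.4914 -0.2145  0.1411]
opening 0.0137
gripper_force 29.9265
```

Converted, -8 degrees / 90 = -0.0889.

Request:
send_rows([
  [[0,0,0,0,0,-0.0333],[0,0,0,0,0,-0.0667],[0,0,0,0,0,-0.0889],[0,0,0,0,0,-0.0889]],
])

```text
clock: 12.75
tool_pos: [0.4913, -0.2145, 0.1411]
orientation: [180.0, -0.0, -143.3]
force: [-0.5, 0.3, -0.9]
opening: 0.0133
gripper_force: 29.9
```

```bash
python3 o.py
```

```text
clock 12.75
force [-0.4633  0.31   -0.9146]
moment [ 0.1519 -0.1532 -0.0074]
orientation [ 1.799896e+02 -1.600000e-03 -1.433334e+02]
tool_pos [ 0.4913 -0.2145  0.1411]
opening 0.0133
gripper_force 29.927
```

Converted, -8 degrees / 90 = -0.0889.

Request:
send_rows([
  [[0,0,0,0,0,-0.0333],[0,0,0,0,0,-0.0667],[0,0,0,0,0,-0.0889],[0,0,0,0,0,-0.0889]],
])

```text
clock: 13.08
tool_pos: [0.4914, -0.2145, 0.1411]
orientation: [180.0, 0.0, -135.4]
force: [-0.8, 0.1, -0.5]
opening: 0.0132
gripper_force: 29.9
```

```bash
python3 o.py
```

```text
clock 13.0833
force [-0.7717  0.1191 -0.47  ]
moment [ 0.0576 -0.1315 -0.0358]
orientation [ 1.799952e+02  1.900000e-03 -1.353729e+02]
tool_pos [ 0.4914 -0.2145  0.1411]
opening 0.0132
gripper_force 29.9268
```

Converted, -8 degrees / 90 = -0.0889.

Request:
send_rows([
  [[0,0,0,0,0,-0.0333],[0,0,0,0,0,-0.0667],[0,0,0,0,0,-0.0889],[0,0,0,0,0,-0.0889]],
])

```text
clock: 13.42
tool_pos: [0.4914, -0.2146, 0.1411]
orientation: [180.0, -0.0, -127.4]
force: [-0.5, 0.5, -0.5]
opening: 0.0134
gripper_force: 29.9
```

```bash
python3 o.py
```

```text
clock 13.4167
force [-0.4604  0.5389 -0.5393]
moment [ 0.0905 -0.0731  0.0063]
orientation [ 1.799924e+02 -2.500000e-03 -1.273982e+02]
tool_pos [ 0.4914 -0.2146  0.1411]
opening 0.0134
gripper_force 29.9267
```

At 36° there is still no resistance, which is past the longest wrong-way stop of 33°. Anticlockwise is the right way.

Converted, -20 degrees / 90 = -0.2222.

Request:
send_rows([
  [[0,0,0,0,0,-0.0333],[0,0,0,0,0,-0.0667],[0,0,0,0,0,-0.1],[0,0,0,0,0,-0.1333],[0,0,0,0,0,-0.1667],[0,0,0,0,0,-0.2],[0,0,0,0,0,-0.2222],[0,0,0,0,0,-0.2222]],
])

```text
clock: 14.08
tool_pos: [0.4913, -0.2146, 0.1411]
orientation: [180.0, -0.0, -107.4]
force: [0.2, 0.8, -0.8]
opening: 0.0132
gripper_force: 29.9
```

```bash
python3 o.py
```

```text
clock 14.0833
force [ 0.1711  0.7907 -0.8276]
moment [ 0.0654 -0.0426  0.0002]
orientation [ 1.799897e+02 -2.000000e-04 -1.074182e+02]
tool_pos [ 0.4913 -0.2146  0.1411]
opening 0.0132
gripper_force 29.9268
```

Converted, -6 degrees / 90 = -0.0667.

Request:
send_rows([
  [[0,0,0,0,0,-0.0222],[0,0,0,0,0,-0.0444],[0,0,0,0,0,-0.0667],[0,0,0,0,0,-0.0667]],
])

```text
clock: 14.42
tool_pos: [0.4913, -0.2146, 0.1411]
orientation: [180.0, -0.0, -101.4]
force: [-0.2, -1.0, -0.5]
opening: 0.0133
gripper_force: 29.9
```

```bash
python3 o.py
```

```text
clock 14.4167
force [-0.246  -1.0333 -0.4758]
moment [0.0463 0.0152 0.0089]
orientation [ 1.799891e+02 -1.900000e-03 -1.014328e+02]
tool_pos [ 0.4913 -0.2146  0.1411]
opening 0.0133
gripper_force 29.9267
```

Turned 62° so far. I'll go on to the stop.

Converted, -6 degrees / 90 = -0.0667.

Request:
send_rows([
  [[0,0,0,0,0,-0.0222],[0,0,0,0,0,-0.0444],[0,0,0,0,0,-0.0667],[0,0,0,0,0,-0.0667]],
])

```text
clock: 14.75
tool_pos: [0.4912, -0.2151, 0.1413]
orientation: [180.0, -0.0, -95.4]
force: [-0.8, -3.8, 0.6]
opening: 0.0135
gripper_force: 30.0
```

```bash
python3 o.py
```

```text
clock 14.75
force [-0.8475 -3.78    0.6294]
moment [-1.233   0.2337 -0.224 ]
orientation [ 1.799824e+02 -4.500000e-02 -9.544500e+01]
tool_pos [ 0.4912 -0.2151  0.1413]
opening 0.0135
gripper_force 30.0288
```

Converted, -6 degrees / 90 = -0.0667.

Request:
send_rows([
  [[0,0,0,0,0,-0.0222],[0,0,0,0,0,-0.0444],[0,0,0,0,0,-0.0667],[0,0,0,0,0,-0.0667]],
])

```text
clock: 15.08
tool_pos: [0.4912, -0.2155, 0.1414]
orientation: [180.0, -0.1, -89.5]
force: [-0.2, -5.9, -0.2]
opening: 0.0134
gripper_force: 30.9
```

```bash
python3 o.py
```

```text
clock 15.0833
force [-0.2455 -5.937  -0.2269]
moment [-2.061   0.2137 -0.6056]
orientation [ 1.799822e+02 -6.350000e-02 -8.948690e+01]
tool_pos [ 0.4912 -0.2155  0.1414]
opening 0.0134
gripper_force 30.9452
```

The moment rises to -0.6 N m, so the cap is at its stop about 67° from the start. I'll ease off and lift straight up.

Converted, -1 cm / 30 = -0.0333, -0.6 cm / 30 = -0.02, 6 degrees / 90 = 0.0667.

Request:
send_rows([
  [[0,0,0,0,0,0.0333],[0,0,0,0,0,0.0667],[0,0,0,0,0,0.0667],[0,0,-0.01,0,0,0.0667],[0,0,-0.02,0,0,0.0667],[0,0,-0.0333,0,0,0.0667],[0,0,-0.0333,0,0,0.0667]],
])

```text
clock: 15.67
tool_pos: [0.4922, -0.2144, 0.1523]
orientation: [-179.9, 0.0, -95.3]
force: [0.4, 1.2, -1.3]
opening: 0.0137
gripper_force: 29.9
```

```bash
python3 o.py
```

```text
clock 15.6667
force [ 0.4192  1.2005 -1.2854]
moment [ 0.0485 -0.0885 -0.0001]
orientation [-1.79902e+02  7.30000e-03 -9.52916e+01]
tool_pos [ 0.4922 -0.2144  0.1523]
opening 0.0137
gripper_force 29.9278
```

Converted, -8.9 cm / 30 = -0.2967, -8.5 cm / 30 = -0.2833.

Request:
send_rows([
  [[0,0,-0.0333,0,0,0],[0,0,-0.0667,0,0,0],[0,0,-0.1,0,0,0],[0,0,-0.15,0,0,0],[0,0,-0.2,0,0,0],[0,0,-0.25,0,0,0],[0,0,-0.2833,0,0,0],[0,0,-0.2967,0,0,0]],
])

```text
clock: 16.33
tool_pos: [0.4923, -0.2147, 0.2428]
orientation: [-179.8, -0.0, -95.3]
force: [-0.0, -0.9, -0.8]
opening: 0.0134
gripper_force: 29.9
```

Request:
send_rows([
  [[0,0,0,0,0,0],[0,0,0,0,0,0],[0,0,0,0,0,0],[0,0,0,0,0,0],[0,0,0,0,0,0],[0,0,0,0,0,0]],
])

```text
clock: 16.83
tool_pos: [0.4912, -0.2146, 0.2396]
orientation: [179.9, 0.0, -95.3]
force: [0.1, 0.6, -1.2]
opening: 0.0132
gripper_force: 29.9
```

```bash
python3 o.py
python3 - <<'E'
from h import *
s=snap('scene','s1'); i=s['img'][:,:,::-1]; snap('top','t1')
cv2.imwrite('pics/s1c.png',cv2.convertScaleAbs(cv2.resize(i[60:360,140:520],None,fx=2,fy=2,interpolation=2),alpha=1.3))
print(proj('s1',[.4925,-.2145,.225]),proj('s1',[.4925,-.2145,.125]))
E
```

```text
clock 16.8333
force [ 0.15    0.6044 -1.2411]
moment [ 0.1013 -0.0481 -0.0119]
orientation [ 1.799448e+02  5.000000e-04 -9.532840e+01]
tool_pos [ 0.4912 -0.2146  0.2396]
opening 0.0132
gripper_force 29.9278
[259.70526997 154.81220321] [263.28180947 180.45369682]
```

View pics/s1c.png

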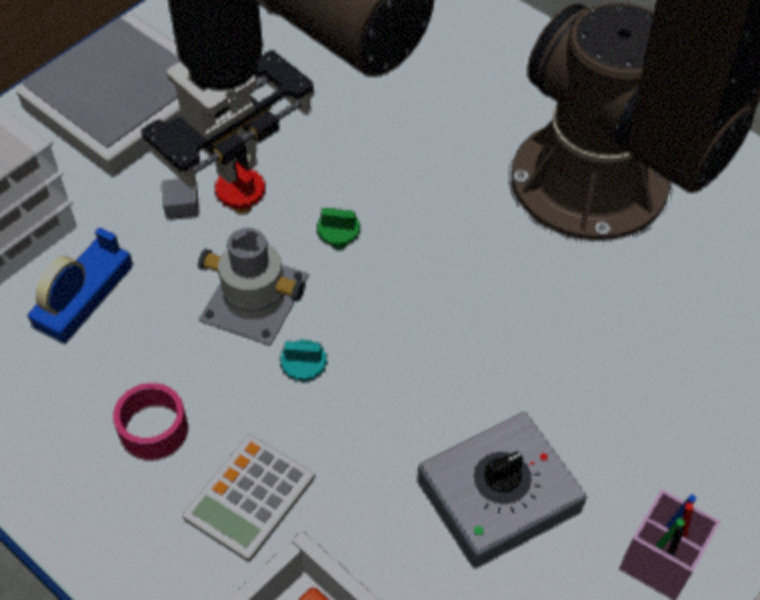

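The crop shows the red cap held upright at (240,187), above the trap's open mouth at (247,240). The dial still points at the red dot and the other objects have not moved.

Request:
send_rows([
  [[0,0,0,0,0,0],[0,0,0,0,0,0],[0,0,0,0,0,0],[0,0,0,0,0,0],[0,0,0,0,0,0],[0,0,0,0,0,0],[0,0,0,0,0,0],[0,0,0,0,0,0]],
])

```text
clock: 17.6
tool_pos: [0.4914, -0.2146, 0.2402]
orientation: [-180.0, -0.0, -95.3]
force: [0.7, -0.3, -1.2]
opening: 0.0132
gripper_force: 29.9
```

```bash
python3 o.py; python3 -c "
from h import *
print(ctrl.close_job())"
```

```text
clock 17.6
force [ 0.7389 -0.3289 -1.1823]
moment [ 0.0919  0.0141 -0.0334]
orientation [-1.799961e+02 -6.000000e-04 -9.532310e+01]
tool_pos [ 0.4914 -0.2146  0.2402]
opening 0.0132
gripper_force 29.9276
the job is handed in; nothing more can be done
None
```

I handed the job in at 17.6 s: the dial is at its off stop, and the red cap came undone anticlockwise and is held upright and still about 10 cm above the trap's mouth, with nothing else moved.

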